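# Run the row of steel blocks home in the setting guide and shut the keeper

## Task

Four small steel blocks stand touching in a row in the low aluminium guide on the bench. With the fingertips, push on the rear block only, so that the row slides along the guide as one train until it is fully home against the brass end stop with no gaps; then push the red-ended keeper fully in across the guide behind the row and move clear. Do not pinch, lift or pull anything, keep the row together, and leave the other things on the bench alone.

Things in the scene. Friction and masses are not known exactly. Their poses are not given: they have to be found in the camera images.
- guide: Fixed aluminium guide (setting channel), base plate 360 x 68 x 6 mm on the bench. Origin on the bench under the channel's centre line. Its x axis runs along the channel to the brass end stop (the pushing direction: world +y, turned up to 17 degrees towards +x or 5 towards -x), z up, y to the keeper's side (towards the robot). All x, y below are in this frame, in m. Channel floor 6 mm above the bench, x=-0.180 to 0.160.
- channel_rear (a point): rear end of the channel, on the centre line of its floor, 6 mm above the bench; open here. The two low side rails stand 39 mm apart inside, are 10 mm wide, and their tops are 12 mm above the bench. Axes as the guide
- stop_face (a point): centre of the end stop's face (x=0.160, y=0) that the leading block must meet, 15 mm above the bench; the stop is brass, 16 mm long, 60 mm wide, its top 32 mm above the bench. Axes as the guide
- keeper (a joint): travel of the keeper in m: 0 drawn out, 0.035 fully in (moved along guide -y); starts between 0 and 0.006. A flat steel bar with about 1.5 N of friction that stays where it is left. It occupies x=0 to 0.013, so it enters only when the row is home (then 3 mm behind the rear block). Its tip is at y=0.030 drawn out, at y=-0.005 fully in.
- keeper_pad (a point): centre of the outer face (facing guide +y) of the keeper's red upright push plate, 26 mm wide along x, 8 mm thick, from 8 to 36 mm above the bench; this point is 22 mm above the bench. It lies at x=0.0065, y=0.091 at joint 0 and y=0.056 at joint 0.035. Push it along guide -y.
- keeper_bracket (a point): top centre, 28 mm above the bench, of the fixed dark bracket (two cheeks and a cap) beside the channel that the keeper slides through: x=-0.009 to 0.022, y=0.031 to 0.045. A 50 mm wide aluminium table, 6 mm high, lies under the keeper out to y=0.099
- block_1: leading dark steel block of the row (nearest the end stop), 36 x 36 x 18 mm, about 0.18 kg, loose; origin at the centre of its underside, which rests on the channel floor (top 24 mm above the bench); axes as the guide's at the start
- block_2: second block of the row, the same
- block_3: third block of the row, the same
- block_4: rear block of the row, the same; the only one to push, on its rear face, 18 mm behind its origin (guide -x). The blocks start touching (within 0.5 mm); the row must travel about 105 to 145 mm. Sliding the row takes about 2 to 8 N.
- cap_jar: loose bystander: small jar with a black cap, 41 mm across, 34 mm high; origin under its centre
- white_tin: loose bystander: pale grey tin, 47 mm across, 50 mm high; origin under its centre
- big_block: loose bystander: bright steel bench block, 56 x 56 x 31 mm; origin under its centre
- knob: loose bystander: small black turned knob, 24 mm across, 13 mm high; origin under its centre

How it is judged:
By the outcome, as a careful person would: the job done as asked, in the order asked, and still so for the second after the job is handed in, with the robot touching nothing.
It also fails if it takes over 51 s, if anything falls off the work surface, if the arm or the gripper's body presses on something with over 40 N, if the wrist force passes 120 N, or if a joint passes its speed limit or range.

## Robot

A 6-joint arm with a two-finger parallel gripper is mounted at the origin on a cart in front of the work surface, level with it; the furniture and walls round the work are solid. World frame = base frame: x ahead of the robot, y to its left, z up, the work surface at z = 0. Lengths are in m, angles in rad, forces in N, time in s.
With the tool pointing down it reaches from about 0.35 to 0.875 m from the base axis. Payload 15.5 kg.
Tool frame: the origin (TCP) lies between the finger pads; the fingertips stand 19 mm ahead of it and the grasp point (between the pads) is the TCP; z points along the fingers, y is the direction in which the jaws open and shut (so a half turn about z gives the same grasp; the last joint's range is limited). The gripper opens to 85 mm and grips with 20 to 120 N. Pads are 22 mm wide; open, the fingers measure 114 mm over their backs; the gripper's body (76 mm by 85 mm) begins 54 mm behind the grasp point. The pads swing forward as they close: fully open they stand 13 mm farther back than shut.
Start: joints at [-1.355, 0.494, 1.345, -0, 1.302, -0.096], TCP at [0.191, -0.595, 0.25] pointing down, gripper open.
Joint ranges: [-2.91, 2.91], [-0.82, 2.16], [0.22, 2.67], [-1.22, 4.37], [0.12, 2.79], [-3.08, 3.08]. Speed limits (rad/s): [1.89, 1.89, 2.57, 3.01, 3.01, 3.01].

## Interface

Orientations are given as a rotation vector (axis times angle).
In Python, from workcell import readout, grab_frame, ticket, models gives the robot as it stands.
- The arm moves only by the tool arm_command, never from a script. Its argument "series" is a list of rows, each a list of 6 numbers: the shift along the tool's x, y, z in mm, then the turn, a rotation vector about the tool's x, y, z in rad. In form: [[dx, dy, dz, ax, ay, az], ...]. A call has 1 to 10 rows; each row shifts and turns the pose as measured when the row begins, along the tool's axes as they then stand; what a row does not reach is not made up. A row lasts 1/10 s, in which the tool goes at most 50 mm and 8.59 degrees, less where a joint would pass 70% of its speed; a pose out of reach is approached as far as the arm can. A call is refused whole if a number of a shift passes 50 or a number of a turn 0.15, either way. A call with a gripper value outside its range is refused whole. "grip" is the gripper command: -1 is fully open, 1 is shut, values between are in proportion, set as the call begins (left out, the last holds). The fingers move at their own pace and stop on an object; "force" is the grip in N (left out, the last holds). Time passes only in rows, so rows that do not move let the fingers close. It gives the time, the measured TCP pose, the force and the opening at its end, in the units of the state.
- readout.get_obs(): the state, without advancing time (a new reading comes with each control period).
- grab_frame(name): name is "scene" or "top" or "wrist"; returns a dict with "color" (420x560x3 uint8, red, green, blue), "fx", "fy", "cx", "cy" (pixels), "rvec" (rotation vector, rad) and "tvec" (3), from world to camera coordinates, as OpenCV has them. Camera axes: x right, y down, z forward; pixel columns grow to the right and rows downward; lengths in m; the calibration is good to about 2 mm. A picture is of the moment at which its call begins. There is no depth.
- ticket.job_done(): hands the job in, once; it reports no verdict.
Trained networks look in a picture, given as the dict that the camera call returned (one of the last four; its "shot" number tells which), for a name from the list of things; names that differ only in an ending like _2 or _b are one class to them, and where a whole thing is asked for, a point or a joint stands for the part that bears it (a point fixed in the world has none). Each returns a list of dicts, best first, with "conf" (0 to 1); they miss things now and then, are a little off and sometimes report something else, mostly with a low value. They report only what shows in the picture. A call takes as long as a camera call.
- models.find_in(thing, picture): "centre" ([x, y, z] in m, in world coordinates, good to about 4 mm: the middle of the surface that is visible of it).
The state is a dict: "t": time; "q": joint angles; "qvel": joint speeds; "effort": joint torques, N m; "tcp_pos": TCP position; "tcp_rot": TCP orientation; "contact_force": force on the tool from outside, world axes, zero at the start; "wrist_torque": the same for the moment, N m; "opening": opening from 0.0 (shut) to 1.0 (fully open).
Only numpy, scipy, OpenCV 4.12 (cv2) and the standard library are available. Lean on these libraries where they do the work, as an engineer would, in place of code of your own. Each camera call takes 0.05 s, during which the arm holds its last target. There are 200 camera calls.

## Working session

There is one attempt and no reset: what is moved stays moved. The work goes in short steps, Python scripts to look and compute and a tool call to move; the robot and the scene stay as the last step left them, time stands still between calls to the robot, and variables do not carry over. Pictures are saved under pics/ and viewed, about 8 in all and at most 12, crops included, and the job is handed in when it is done.

Besides the shell and the picture viewer there is one more tool, called after "Request:" by a JSON object that holds its "api" and its "payload". arm_command: Moves the arm, as the interface text tells. Its arguments: {"type":"object","properties":{"series":{"type":"array","items":{"type":"array","items":{"type":"number"}}},"grip":{"type":"number"},"force":{"type":"number"}},"required":["series"]}

```bash
mkdir -p pics; ls
cat > h.py <<'E'
import numpy as np, cv2
from scipy.spatial.transform import Rotation as R
from workcell import readout, grab_frame, ticket, models
def proj(f,P):
    K=np.array([[f['fx'],0,f['cx']],[0,f['fy'],f['cy']],[0,0,1.]])
    return cv2.projectPoints(np.array(P,float).reshape(-1,3),np.array(f['rvec']),np.array(f['tvec']),K,None)[0].reshape(-1,2)
def unproj(f,uv,z):
    Rm=R.from_rotvec(f['rvec']).as_matrix(); c=-Rm.T@np.array(f['tvec'])
    d=Rm.T@np.array([(uv[0]-f['cx'])/f['fx'],(uv[1]-f['cy'])/f['fy'],1.])
    return c+d*(z-c[2])/d[2]
def save(f,n): cv2.imwrite('pics/'+n+'.png',f['color'][:,:,::-1])
E
python3 - <<'E'
from h import *
o=readout.get_obs()
print({k:np.round(v,3) for k,v in o.items()})
t=grab_frame('top'); s=grab_frame('scene')
save(t,'top0'); 
for f,n in((t,'top'),(s,'scene')):
  for k in ['guide','stop_face','keeper','keeper_pad','keeper_bracket','block_1','cap_jar','white_tin','big_block','knob']:
    try: print(n,k,[(np.round(d['centre'],3).tolist(),round(d['conf'],2)) for d in models.find_in(k,f)][:5])
    except Exception as e: print(n,k,e)
cv2.imwrite('pics/both.png',np.hstack([cv2.resize(t['color'],(560,420))])[:,:,::-1])
save(s,'scene0')
import pickle; pickle.dump((t,s),open('f0.pkl','wb'))
E
```

```text
pics
{'t': np.float64(0.0), 'q': array([-1.355,  0.494,  1.346, -0.   ,  1.303, -0.095]), 'qvel': array([ 0.001, -0.001,  0.   ,  0.   ,  0.   , -0.001]), 'effort': array([ 3.0000e-03, -8.8215e+01, -3.8387e+01,  0.0000e+00,  1.0000e-02,
        0.0000e+00]), 'tcp_pos': array([ 0.191, -0.595,  0.25 ]), 'tcp_rot': array([-3.102, -0.486,  0.   ]), 'contact_force': array([-0.524,  0.529,  0.669]), 'wrist_torque': array([-0.017, -0.018,  0.034]), 'opening': np.float64(0.998)}
top guide [([0.545, 0.054, 0.005], 0.69)]
top stop_face [([0.549, 0.057, 0.005], 0.73)]
top keeper [([0.483, 0.046, 0.022], 0.59)]
top keeper_pad []
top keeper_bracket [([0.547, 0.055, 0.006], 0.73)]
top block_1 [([0.554, 0.061, 0.024], 0.68), ([0.545, -0.049, 0.028], 0.66), ([0.55, 0.02, 0.024], 0.64), ([0.549, -0.011, 0.025], 0.63)]
top cap_jar [([0.514, 0.362, 0.032], 0.66), ([0.478, 0.043, 0.02], 0.29)]
top white_tin [([0.438, 0.333, 0.049], 0.6)]
top big_block [([0.598, -0.412, 0.028], 0.65)]
top knob [([0.593, -0.293, 0.007], 0.52)]
scene guide [([0.536, 0.04, 0.007], 0.58)]
scene stop_face [([0.532, 0.039, 0.009], 0.97), ([0.569, -0.406, 0.033], 0.53)]
scene keeper [([0.572, -0.406, 0.032], 0.45)]
scene keeper_pad [([0.467, 0.043, 0.024], 0.43), ([0.54, -0.015, 0.028], 0.27)]
scene keeper_bracket [([0.534, 0.041, 0.009], 0.64)]
scene block_1 [([0.546, 0.022, 0.026], 0.49)]
scene cap_jar []
scene white_tin []
scene big_block [([0.57, -0.407, 0.034], 0.7)]
scene knob [([0.588, -0.299, 0.01], 0.36)]
```

View pics/top0.png

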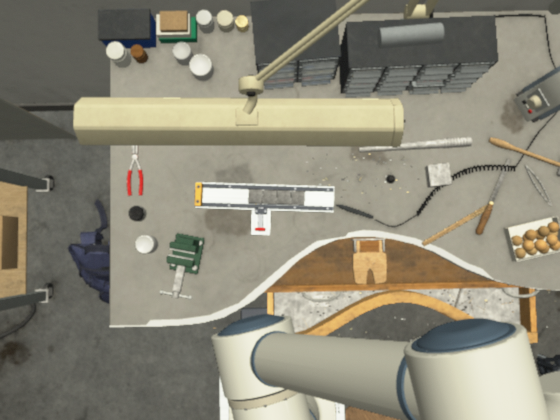

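View pics/scene0.png

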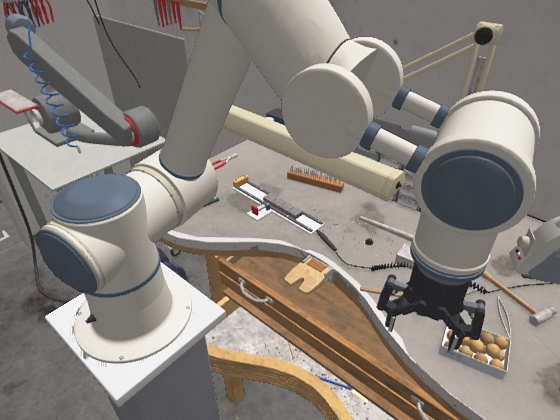

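The top view shows the guide running from the brass stop (198,194) to the open rear end (334,199). The row spans about 248–303, and the red keeper pad is at (260,229). The lamp boom is overhead around rows 97–145. Next I'll zoom in to fit the guide pose.

Run:
```python
from h import *
import pickle; t,s=pickle.load(open('f0.pkl','rb'))
c=t['color'][170:250,185:345]
cv2.imwrite('pics/crop1.png',cv2.resize(c,(800,400),interpolation=cv2.INTER_CUBIC)[:,:,::-1])
bl=np.array([[.554,.061],[.55,.02],[.549,-.011],[.545,-.049]])
print(np.polyfit(bl[:,1],bl[:,0],1))
for uv in [(198,194),(334,199),(260,229)]: print(uv,np.round(unproj(t,uv,.006),3))
print(unproj(t,(250,200),.006)-unproj(t,(251,200),.006))
```

```text
[0.07814473 0.54908974]
(198, 194) [0.564 0.205 0.006]
(334, 199) [ 0.544 -0.149  0.006]
(260, 229) [0.47  0.045 0.006]
[5.39336528e-05 2.60212927e-03 0.00000000e+00]
```

View pics/crop1.png

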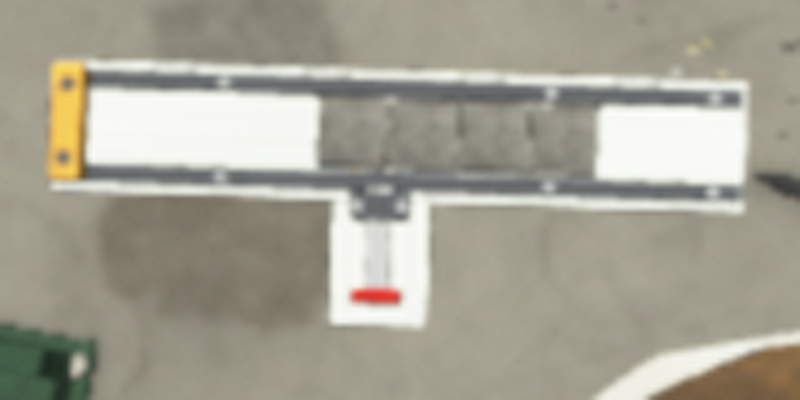

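```bash
cat >> h.py <<'E'
def g2w(p,P):
    P=np.atleast_2d(P); a=p[2]; s,c=np.sin(a),np.cos(a)
    return np.c_[p[0]+s*P[:,0]-c*P[:,1], p[1]+c*P[:,0]+s*P[:,1], P[:,2]]
E
python3 - <<'E'
from h import *
import pickle; t,s=pickle.load(open('f0.pkl','rb'))
from scipy.optimize import least_squares
uv=np.array([(748,82),(743,212),(50,190),(84,62),(84,180),(332,324),(427,328),(377,220)])/5+[185-.4,170-.4]
P=np.array([(-.18,-.034,.006),(-.18,.034,.006),(.18,.034,.006),(.16,-.03,.032),(.16,.03,.032),(.0315,.099,.006),(-.0185,.099,.006),(.0065,.045,.028)])
r=least_squares(lambda p:(proj(t,g2w(p,P))-uv).ravel(),[.55,.03,.05],loss='soft_l1'); p=r.x
print(p,np.degrees(p[2])); print(np.round(proj(t,g2w(p,P))-uv,2))
np.save('p.npy',p)
def inv(w): 
    d=w[:2]-p[:2]; s_,c=np.sin(p[2]),np.cos(p[2]); return s_*d[0]+c*d[1], -c*d[0]+s_*d[1]
for n,q,z in(('rear',(597,139),.024),('lead',(318,133),.024),('pad',(377,302),.036)):
    w=unproj(t,np.array(q)/5+[184.6,169.6],z); print(n,w,inv(w))
print('pushstart x=-.20',g2w(p,[(-.2,0,.0)]), 'padpt',g2w(p,[(.0065,.12,0)]))
print(R.from_rotvec(readout.get_obs()['tcp_rot']).as_matrix().round(3))
E
```

```text
[0.55340728 0.03226871 0.05338601] 3.058793084110927
[[-0.42  0.05]
 [-0.12  0.07]
 [ 0.08 -0.04]
 [ 0.42  0.19]
 [-0.6  -0.04]
 [-0.18  0.03]
 [ 0.11 -0.14]
 [ 0.78 -0.13]]
rear [ 0.54811837 -0.0704102   0.024     ] (np.float64(-0.10281484548374607), np.float64(-0.00019763752625657702))
lead [0.55418458 0.07291778 0.024     ] (np.float64(0.040632629684622605), np.float64(0.0013928625190618776))
pad [0.4664075  0.04345632 0.036     ] (np.float64(0.0065293013669989), np.float64(0.08747280811710108))
pushstart x=-.20 [[ 0.54273515 -0.16744635  0.        ]] padpt [[0.43392509 0.04516273 0.        ]]
[[ 0.952  0.306  0.   ]
 [ 0.306 -0.952 -0.   ]
 [ 0.     0.    -1.   ]]
```

```bash
cat >> h.py <<'E'
def delta(gx,gy,z,p=None):
    "tool-frame mm move and yaw left so the TCP is at guide (gx,gy), height z, tool x = guide -y, tool y = guide -x"
    p=np.load('p.npy') if p is None else p; o=readout.get_obs(); M=R.from_rotvec(o['tcp_rot'])
    w=g2w(p,[(gx,gy,z)])[0]; s,c=np.sin(p[2]),np.cos(p[2])
    T=R.from_matrix(np.array([[c,-s,0],[-s,-c,0],[0,0,-1.]]).T.T)
    return (M.inv().apply(w-o['tcp_pos'])*1000).round(1),(M.inv()*T).as_rotvec().round(4),w.round(3)
E
python3 - <<'E'
from h import *
import pickle; t,s=pickle.load(open('f0.pkl','rb'))
# lamp right end: triangulate by height
for z in (.2,.3,.4,.5,.6,.7,.8):
    a=unproj(t,(402,120),z); b=proj(s,[a])[0]; c=proj(s,[unproj(t,(390,142),z)])[0]; print(z,a.round(3),unproj(t,(390,142),z).round(3),b.round(),c.round())
print(delta(-.138,0,.15)); print(delta(-.138,0,.05))
E
```

```text
0.2 [ 0.704 -0.291  0.2  ] [ 0.654 -0.262  0.2  ] [397. 169.] [379. 172.]
0.3 [ 0.681 -0.269  0.3  ] [ 0.635 -0.242  0.3  ] [392. 137.] [374. 140.]
0.4 [ 0.658 -0.247  0.4  ] [ 0.617 -0.223  0.4  ] [386. 101.] [369. 104.]
0.5 [ 0.635 -0.225  0.5  ] [ 0.598 -0.203  0.5  ] [379.  61.] [363.  63.]
0.6 [ 0.612 -0.203  0.6  ] [ 0.579 -0.184  0.6  ] [372.  15.] [356.  16.]
0.7 [ 0.589 -0.181  0.7  ] [ 0.56  -0.164  0.7  ] [363. -38.] [348. -37.]
0.8 [ 0.566 -0.159  0.8  ] [ 0.541 -0.144  0.8  ] [352. -99.] [339. -99.]
(array([ 487.6, -357.5,  100.3]), array([ 0.    , -0.    ,  0.3642]), array([ 0.546, -0.106,  0.15 ]))
(array([ 487.6, -357.5,  200.3]), array([ 0.    , -0.    ,  0.3642]), array([ 0.546, -0.106,  0.05 ]))
```

Request:
{"api": "arm_command", "payload": {"series": [[38, -28, 4, 0, 0, 0], [38, -28, 4, 0, 0, 0], [38, -28, 4, 0, 0, 0], [38, -28, 4, 0, 0, 0], [38, -28, 4, 0, 0, 0], [38, -28, 4, 0, 0, 0], [38, -28, 4, 0, 0, 0], [38, -28, 4, 0, 0, 0], [38, -28, 4, 0, 0, 0], [38, -28, 4, 0, 0, 0]], "grip": 1, "force": 40}}

```text
t: 2.1
tcp_pos: [0.4747, -0.2048, 0.209]
tcp_rot: [3.099, 0.471, 0.004]
contact_force: [0.6, -0.7, 0.4]
opening: 0.001
```

Request:
{"api": "arm_command", "payload": {"series": [[0, 0, 0, 0, 0, 0.12], [0, 0, 0, 0, 0, 0.12], [0, 0, 0, 0, 0, 0.12], [0, 0, 0, 0, 0, 0]]}}

```text
t: 2.5
tcp_pos: [0.4784, -0.198, 0.2086]
tcp_rot: [3.135, -0.096, 0.006]
contact_force: [-0.2, -0.4, -1.0]
opening: 0.003
```

Run:
```python
from h import *
o=readout.get_obs();print(o['t'],o['tcp_pos'],o['contact_force'].round(2),o['opening'])
print(delta(-.138,0,.10))
```

```text
2.5 [ 0.47840991 -0.19803445  0.20861422] [-0.22 -0.42 -1.05] 0.0025938241252419217
(array([ 61.4, -97. , 108.4]), array([ 0.0053, -0.0042, -0.0079]), array([ 0.546, -0.106,  0.1  ]))
```

Request:
{"api": "arm_command", "payload": {"series": [[20, -32, 20, 0, 0, 0], [20, -32, 25, 0, 0, 0], [20, -32, 30, 0, 0, 0], [5, -5, 30, 0.004, -0.004, -0.008], [0, 0, 5, 0, 0, 0], [0, 0, 0, 0, 0, 0]]}}

```text
t: 3.1
tcp_pos: [0.5539, -0.1007, 0.0969]
tcp_rot: [3.137, -0.054, 0.009]
contact_force: [-0.2, 0.3, 0.9]
opening: 0.0
```

Run:
```python
from h import *
o=readout.get_obs();print(o['t'],o['tcp_pos'],o['contact_force'].round(2))
print(delta(-.138,0,.04))
w=grab_frame('wrist'); s=grab_frame('scene')
print([(np.round(d['centre'],3).tolist(),round(d['conf'],2)) for d in models.find_in('block_4',w)],[(np.round(d['centre'],3).tolist(),round(d['conf'],2)) for d in models.find_in('keeper_pad',w)])
p=np.load('p.npy')
im=w['color'].copy()
for q in proj(w,g2w(p,[(-.18,-.034,.006),(-.18,.034,.006),(.16,-.03,.032),(.16,.03,.032),(.0315,.099,.006),(-.0185,.099,.006),(-.103,-.018,.024),(-.103,.018,.024),(.0065,.0875,.036)])): 
    cv2.circle(im,tuple(int(round(float(v))) for v in q),3,(255,0,255),1)
cv2.imwrite('pics/w1.png',np.vstack([im[:,:,::-1]]))
```

```text
3.1 [ 0.55385405 -0.10070688  0.09686277] [-0.21  0.28  0.91]
(array([-8. ,  4.9, 56.8]), array([ 0.004 , -0.0056,  0.0187]), array([ 0.546, -0.106,  0.04 ]))
[([0.558, -0.018, 0.028], 0.88), ([0.55, -0.05, 0.026], 0.86), ([0.557, 0.02, 0.022], 0.85), ([0.56, 0.058, 0.024], 0.73)] [([0.488, 0.045, 0.023], 0.81)]
```

View pics/w1.png

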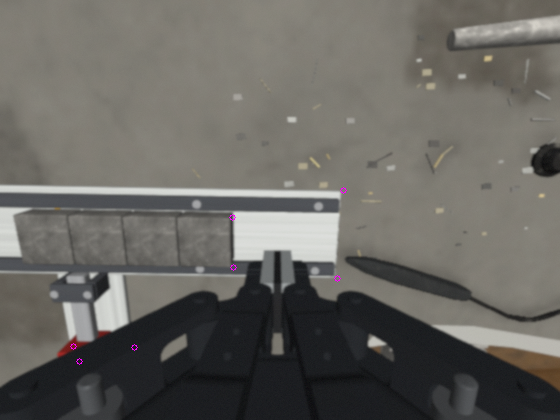

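The overlay matches the wrist picture to about 2 mm: plate corner at (340,190), rear block edge at column 232, with the fingertips over the open floor behind the row. I'll descend now.

Request:
{"api": "arm_command", "payload": {"series": [[-8, 5, 15, 0.004, -0.005, 0.018], [0, 0, 20, 0, 0, 0], [0, 0, 15, 0, 0, 0], [0, 0, 4, 0, 0, 0], [0, 0, 0, 0, 0, 0]]}}

```text
t: 3.8
tcp_pos: [0.5486, -0.1103, 0.0495]
tcp_rot: [3.136, -0.092, 0.021]
contact_force: [0.4, -0.1, 0.2]
opening: 0.001
```

Run:
```python
from h import *
o=readout.get_obs();print(o['t'],o['tcp_pos'],o['contact_force'].round(2))
print(delta(-.138,0,.03))
```

```text
3.8 [ 0.54863499 -0.11029555  0.04951341] [ 0.38 -0.06  0.19]
(array([-3.1, -4.7, 19.5]), array([ 0.0034, -0.0137, -0.0053]), array([ 0.546, -0.106,  0.03 ]))
```

Request:
{"api": "arm_command", "payload": {"series": [[-3, 0, 7, 0.003, -0.013, -0.005], [0, 0, 6, 0, 0, 0], [0, 0, 3, 0, 0, 0], [0, 0, 0, 0, 0, 0]]}}

```text
t: 4.2
tcp_pos: [0.5466, -0.1109, 0.0347]
tcp_rot: [3.139, -0.084, 0.004]
contact_force: [1.1, 0.7, 0.2]
opening: 0.004
```

Run:
```python
from h import *
o=readout.get_obs();print(o['t'],o['tcp_pos'],o['contact_force'].round(2))
print(delta(-.138,0,.03))
```

```text
4.2 [ 0.5466233  -0.11088821  0.03467189] [1.14 0.7  0.23]
(array([-0.9, -5.3,  4.7]), array([ 0.001 , -0.0029, -0.0001]), array([ 0.546, -0.106,  0.03 ]))
```

Request:
{"api": "arm_command", "payload": {"series": [[-1, -3, 4, 0.001, -0.003, 0], [0, -4, 0, 0, 0, 0], [0, -4, 0, 0, 0, 0], [0, -4, 0, 0, 0, 0], [0, 0, 0, 0, 0, 0]]}}

```text
t: 4.7
tcp_pos: [0.5466, -0.0942, 0.0306]
tcp_rot: [-3.14, 0.083, 0.0]
contact_force: [-0.5, 0.8, 1.4]
opening: 0.001
```

Run:
```python
from h import *
o=readout.get_obs();print(o['t'],o['tcp_pos'],o['contact_force'].round(2))
print(delta(-.115,0,.03))
w=grab_frame('wrist'); s=grab_frame('scene'); 
a=w['color'][180:320,150:390]; b=s['color'][150:290,190:430]
cv2.imwrite('pics/w2.png',cv2.resize(np.vstack([a,b]),None,fx=2,fy=2,interpolation=cv2.INTER_CUBIC)[:,:,::-1])
```

```text
4.7 [ 0.54657392 -0.09416396  0.03061094] [-0.53  0.75  1.35]
(array([  0.1, -11.6,   0.6]), array([-0.0001,  0.0001,  0.0003]), array([ 0.547, -0.083,  0.03 ]))
```

View pics/w2.png

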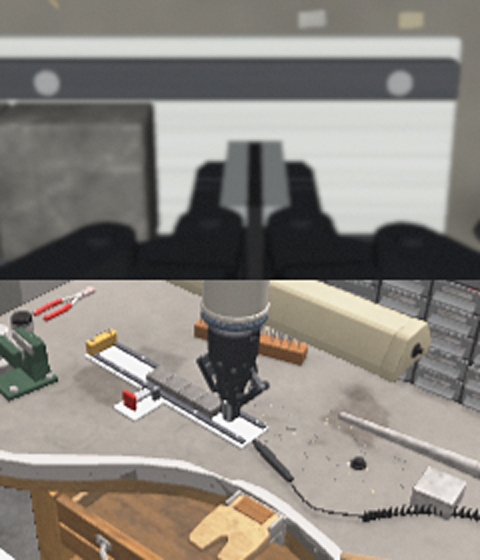

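The fingers are centred in the channel, about 1 cm behind the rear block. The lamp boom clears the arm. I'll approach gently.

Request:
{"api": "arm_command", "payload": {"series": [[0, -2, 0, 0, 0, 0], [0, -2, 0, 0, 0, 0], [0, -2, 0, 0, 0, 0], [0, -2, 0, 0, 0, 0], [0, -2, 0, 0, 0, 0], [0, -2, 0, 0, 0, 0], [0, -2, 0, 0, 0, 0]]}}

```text
t: 5.5
tcp_pos: [0.5476, -0.0802, 0.0308]
tcp_rot: [3.14, -0.084, 0.001]
contact_force: [-0.2, -4.7, -0.6]
opening: -0.004
```

Run:
```python
from h import *
o=readout.get_obs();print(o['t'],o['tcp_pos'],o['contact_force'].round(2))
print(delta(-.1,0,.03))
```

```text
5.5 [ 0.54764045 -0.08017817  0.03081307] [-0.23 -4.73 -0.61]
(array([ -0.2, -12.6,   0.8]), array([ 0.0005, -0.0006, -0.0004]), array([ 0.548, -0.068,  0.03 ]))
```

Contact at −4.7 N, so the row is moving. I'll continue in small rows.

Request:
{"api": "arm_command", "payload": {"series": [[0, -3, 0, 0, 0, 0], [0, -3, 0, 0, 0, 0], [0, -3, 0, 0, 0, 0], [0, -3, 0, 0, 0, 0], [0, -3, 0, 0, 0, 0], [0, -3, 0, 0, 0, 0], [0, -3, 0, 0, 0, 0], [0, -3, 0, 0, 0, 0], [0, -3, 0, 0, 0, 0], [0, -3, 0, 0, 0, 0]]}}

```text
t: 6.5
tcp_pos: [0.5495, -0.0482, 0.0308]
tcp_rot: [3.139, -0.084, 0.001]
contact_force: [0.5, -4.3, 0.0]
opening: 0.002
```

Run:
```python
from h import *
o=readout.get_obs();print(o['t'],o['tcp_pos'],o['contact_force'].round(2))
print(delta(0.002,0,.03))
w=grab_frame('wrist'); print([(np.round(d['centre'],3).tolist(),round(d['conf'],2)) for d in models.find_in('block_4',w)])
save(w,'w3')
```

```text
6.5 [ 0.5495116  -0.04815815  0.0307793 ] [ 0.53 -4.35  0.05]
(array([ -0.4, -82.5,   0.7]), array([ 0.0012, -0.0009, -0.0003]), array([0.554, 0.034, 0.03 ]))
[([0.562, 0.054, 0.021], 0.76), ([0.558, 0.078, 0.024], 0.67), ([0.559, 0.019, 0.025], 0.64), ([0.562, -0.021, 0.024], 0.56)]
```

View pics/w3.png

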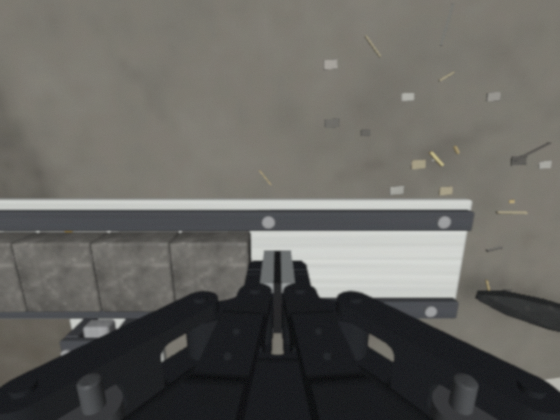

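The row stays together with its seams closed. Its rear edge is at column 249, against the finger, and the fingers are centred in the channel. About 82 mm remains.

Request:
{"api": "arm_command", "payload": {"series": [[0, -3, 0, 0, 0, 0], [0, -3, 0, 0, 0, 0], [0, -3, 0, 0, 0, 0], [0, -3, 0, 0, 0, 0], [0, -3, 0, 0, 0, 0], [0, -3, 0, 0, 0, 0], [0, -3, 0, 0, 0, 0], [0, -3, 0, 0, 0, 0], [0, -3, 0, 0, 0, 0], [0, -3, 0, 0, 0, 0]]}}

```text
t: 7.6
tcp_pos: [0.5512, -0.0158, 0.0308]
tcp_rot: [3.139, -0.084, 0.001]
contact_force: [-0.1, -4.2, 0.5]
opening: 0.0
```

Request:
{"api": "arm_command", "payload": {"series": [[0, -3, 0, 0, 0, 0], [0, -3, 0, 0, 0, 0], [0, -3, 0, 0, 0, 0], [0, -3, 0, 0, 0, 0], [0, -3, 0, 0, 0, 0], [0, -3, 0, 0, 0, 0], [0, -3, 0, 0, 0, 0], [0, -3, 0, 0, 0, 0], [0, -3, 0, 0, 0, 0], [0, -3, 0, 0, 0, 0]]}}

```text
t: 8.6
tcp_pos: [0.5528, 0.0168, 0.0307]
tcp_rot: [3.139, -0.084, 0.001]
contact_force: [0.4, -4.4, 0.4]
opening: -0.001
```

Run:
```python
from h import *
o=readout.get_obs();print(o['t'],o['tcp_pos'],o['contact_force'].round(2))
print(delta(0.002,0,.03))
```

```text
8.6 [0.5528413  0.01680322 0.03073732] [ 0.43 -4.45  0.44]
(array([ -0.3, -17.5,   0.7]), array([ 0.0013, -0.0007, -0.0003]), array([0.554, 0.034, 0.03 ]))
```

Slowing down for the end.

Request:
{"api": "arm_command", "payload": {"series": [[0, -2, 0, 0, 0, 0], [0, -2, 0, 0, 0, 0], [0, -2, 0, 0, 0, 0], [0, -2, 0, 0, 0, 0], [0, -1.5, 0, 0, 0, 0], [0, -1, 0, 0, 0, 0], [0, -1, 0, 0, 0, 0]]}}

```text
t: 9.3
tcp_pos: [0.5535, 0.0295, 0.0308]
tcp_rot: [3.139, -0.084, 0.001]
contact_force: [0.2, -4.0, 1.2]
opening: 0.003
```

Request:
{"api": "arm_command", "payload": {"series": [[0, -1, 0, 0, 0, 0], [0, -1, 0, 0, 0, 0], [0, -1, 0, 0, 0, 0], [0, -1, 0, 0, 0, 0]]}}

```text
t: 9.7
tcp_pos: [0.5537, 0.0337, 0.0308]
tcp_rot: [3.139, -0.084, 0.001]
contact_force: [0.1, -4.6, 0.6]
opening: -0.001
```

Request:
{"api": "arm_command", "payload": {"series": [[0, -1, 0, 0, 0, 0], [0, -1, 0, 0, 0, 0], [0, -1, 0, 0, 0, 0]]}}

```text
t: 10.0
tcp_pos: [0.5538, 0.0369, 0.0308]
tcp_rot: [3.139, -0.084, 0.001]
contact_force: [-0.4, -5.1, 1.2]
opening: 0.003
```

Request:
{"api": "arm_command", "payload": {"series": [[0, -1, 0, 0, 0, 0], [0, -1, 0, 0, 0, 0]]}}

```text
t: 10.2
tcp_pos: [0.5539, 0.0389, 0.0308]
tcp_rot: [3.139, -0.084, 0.001]
contact_force: [-1.3, -14.6, 1.4]
opening: 0.001
```

Request:
{"api": "arm_command", "payload": {"series": [[0, -0.6, 0, 0, 0, 0], [0, -0.6, 0, 0, 0, 0]]}}

```text
t: 10.4
tcp_pos: [0.554, 0.0389, 0.0308]
tcp_rot: [3.137, -0.083, 0.001]
contact_force: [-0.7, -14.4, 1.0]
opening: 0.002
```

Run:
```python
from h import *
o=readout.get_obs();print(o['t'],o['tcp_pos'],o['contact_force'].round(2)); p=np.load('p.npy')
print(delta(0.002,0,.03))
t=grab_frame('top')
cv2.imwrite('pics/t4.png',cv2.resize(t['color'][170:250,185:345],(800,400),interpolation=cv2.INTER_CUBIC)[:,:,::-1])
```

```text
10.4 [0.55399476 0.0389083  0.03081112] [ -0.72 -14.35   1.01]
(array([-0.2,  4.7,  0.8]), array([ 0.0036, -0.0004,  0.0006]), array([0.554, 0.034, 0.03 ]))
```

View pics/t4.png

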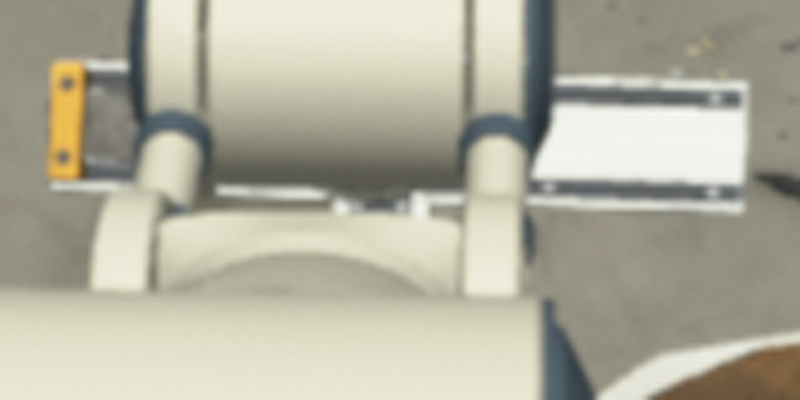

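The row is home. The push stalled at 14.4 N, and the picture shows dark steel right up to the brass at column 88. Next I'll back off and lift.

Request:
{"api": "arm_command", "payload": {"series": [[0, 3, 0, 0, 0, 0], [0, 8, 0, 0, 0, 0], [0, 10, 0, 0, 0, 0], [0, 3, -15, 0, 0, 0], [0, 0, -30, 0, 0, 0], [0, 0, -30, 0, 0, 0], [0, 0, -10, 0, 0, 0], [0, 0, 0, 0, 0, 0]]}}

```text
t: 11.25
tcp_pos: [0.5516, 0.0118, 0.1175]
tcp_rot: [3.139, -0.086, -0.004]
contact_force: [-0.1, -0.1, -0.2]
opening: -0.001
```

Run:
```python
from h import *
o=readout.get_obs();print(o['t'],o['tcp_pos'],o['contact_force'].round(2))
print(delta(0.0065,.122,.11))
w=grab_frame('wrist'); save(w,'w5')
```

```text
11.25 [0.55163196 0.01180291 0.11746557] [-0.09 -0.14 -0.18]
(array([-121.3,  -26.9,    7.7]), array([ 0.0019,  0.0023, -0.0011]), array([0.432, 0.045, 0.11 ]))
```

View pics/w5.png

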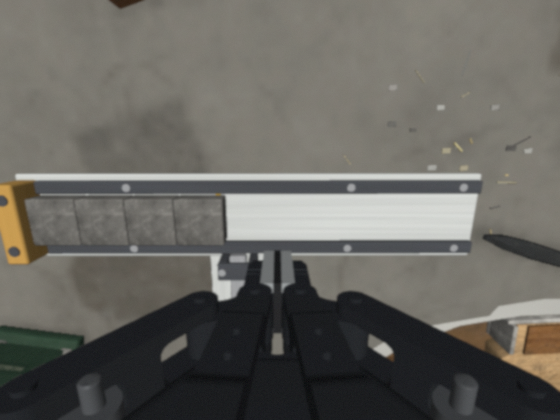

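The leading block touches the brass at column 30 and there are no gaps between blocks (rear edge at column 225). Next I'll move to the keeper's outer side.

Request:
{"api": "arm_command", "payload": {"series": [[-30, -7, 0, 0, 0, 0], [-35, -8, 0, 0, 0, 0], [-35, -8, 0, 0, 0, 0], [-20, -4, 8, 0, 0, 0], [0, 0, 0, 0, 0, 0], [0, 0, 0, 0, 0, 0]]}}

```text
t: 11.9
tcp_pos: [0.426, 0.0456, 0.1027]
tcp_rot: [3.139, -0.087, -0.017]
contact_force: [0.6, 0.1, -1.3]
opening: -0.001
```

Run:
```python
from h import *
o=readout.get_obs();print(o['t'],o['tcp_pos'],o['contact_force'].round(2))
print(delta(0.0065,.122,.034))
w=grab_frame('wrist'); save(w,'w6')
print([(np.round(d['centre'],3).tolist(),round(d['conf'],2)) for d in models.find_in('keeper_pad',w)])
```

```text
11.9 [0.4260053  0.04557026 0.1027325 ] [ 0.58  0.05 -1.25]
(array([ 6.7, -0.2, 68.7]), array([ 0.0018,  0.0109, -0.0018]), array([0.432, 0.045, 0.034]))
[([0.553, 0.103, 0.029], 0.67)]
```

View pics/w6.png

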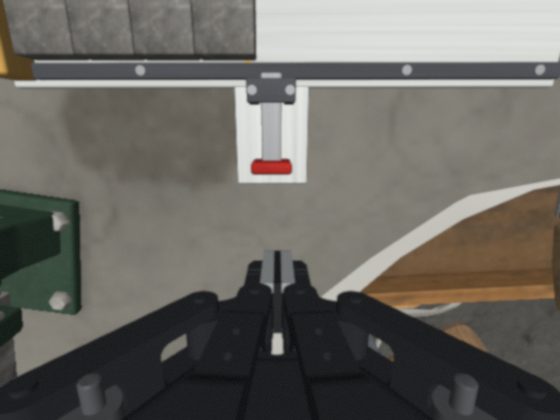

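The red pad is at (271,167) and the fingertips at (277,265), so I'm well clear. I'll check the lateral offset and descend.

Run:
```python
from h import *
w=grab_frame('wrist'); p=np.load('p.npy'); o=readout.get_obs()
print(proj(w,g2w(p,[(.0065,.0875,.036),(.0065,.091,.036),(.0065,.099,.006)])), proj(w,[o['tcp_pos']]))
q=unproj(w,(271.5,174),.036); d=q[:2]-p[:2]; s,c=np.sin(p[2]),np.cos(p[2]); print(q, s*d[0]+c*d[1],-c*d[0]+s*d[1])
```

```text
[[276.0890124  173.26915751]
 [276.10409414 178.87555807]
 [276.17609584 183.19623169]] [[276.50897185 283.37122997]]
[0.46608334 0.04629888 0.036     ] 0.009350512038387215 0.08794819132091278
```

Request:
{"api": "arm_command", "payload": {"series": [[0, -1, 20, 0, 0.011, 0], [0, 0, 25, 0, 0, 0], [0, 0, 17, 0, 0, 0], [0, 0, 6, 0, 0, 0], [0, 0, 0, 0, 0, 0], [0, 0, 0, 0, 0, 0]]}}

```text
t: 12.65
tcp_pos: [0.4335, 0.0451, 0.0334]
tcp_rot: [3.138, -0.09, 0.014]
contact_force: [0.6, -0.3, 0.8]
opening: 0.001
```

Run:
```python
from h import *
o=readout.get_obs();print(o['t'],o['tcp_pos'],o['contact_force'].round(2))
print(delta(0.0065,.1,.034), delta(.0065,.067,.034)[0])
```

```text
12.65 [0.43353832 0.04511333 0.03342682] [ 0.63 -0.3   0.79]
(array([20.4, -0.1, -0.4]), array([ 0.0017, -0.0091, -0.0038]), array([0.454, 0.044, 0.034])) [53.4 -0.3 -0.1]
```

The wrist view puts the pad about 3 mm further towards +x, so I'll shift 2.5 mm and push.

Request:
{"api": "arm_command", "payload": {"series": [[5, -2.5, 0, 0.001, -0.009, -0.003], [5, 0, 0, 0, 0, 0], [3, 0, 0, 0, 0, 0], [2, 0, 0, 0, 0, 0], [2, 0, 0, 0, 0, 0], [2, 0, 0, 0, 0, 0], [2, 0, 0, 0, 0, 0], [2, 0, 0, 0, 0, 0]]}}

```text
t: 13.45
tcp_pos: [0.4595, 0.0465, 0.0358]
tcp_rot: [3.14, -0.084, 0.003]
contact_force: [-1.3, 0.4, 0.8]
opening: -0.002
```

Request:
{"api": "arm_command", "payload": {"series": [[2, 0, 0, 0, 0, 0], [2, 0, 0, 0, 0, 0], [2, 0, 0, 0, 0, 0], [2, 0, 0, 0, 0, 0], [2, 0, 0, 0, 0, 0], [2, 0, 0, 0, 0, 0], [2, 0, 0, 0, 0, 0], [2, 0, 0, 0, 0, 0]]}}

```text
t: 14.25
tcp_pos: [0.4764, 0.0456, 0.0357]
tcp_rot: [3.14, -0.084, 0.002]
contact_force: [-1.3, -0.3, 1.5]
opening: 0.004
```

Run:
```python
from h import *
print(delta(.0065,.067,.034))
```

```text
(array([10.6,  2.7,  1.8]), array([ 0.0005, -0.0011, -0.0004]), array([0.487, 0.042, 0.034]))
```

Request:
{"api": "arm_command", "payload": {"series": [[2, 0, 0, 0, 0, 0], [2, 0, 0, 0, 0, 0], [2, 0, 0, 0, 0, 0], [1, 0, 0, 0, 0, 0], [1, 0, 0, 0, 0, 0]]}}

```text
t: 14.75
tcp_pos: [0.4853, 0.0451, 0.0358]
tcp_rot: [3.14, -0.084, 0.002]
contact_force: [-2.1, 0.3, 1.3]
opening: -0.001
```

Request:
{"api": "arm_command", "payload": {"series": [[1, 0, 0, 0, 0, 0], [1, 0, 0, 0, 0, 0], [1, 0, 0, 0, 0, 0]]}}

```text
t: 15.05
tcp_pos: [0.4873, 0.045, 0.0356]
tcp_rot: [3.14, -0.084, -0.002]
contact_force: [-8.1, -0.2, 7.9]
opening: 0.002
```

Request:
{"api": "arm_command", "payload": {"series": [[0.8, 0, 0, 0, 0, 0], [0.8, 0, 0, 0, 0, 0]]}}

```text
t: 15.25
tcp_pos: [0.4873, 0.045, 0.0355]
tcp_rot: [3.14, -0.084, -0.007]
contact_force: [-5.1, 0.7, 3.2]
opening: 0.001
```

Request:
{"api": "arm_command", "payload": {"series": [[1.2, 0, 0, 0, 0, 0], [1.2, 0, 0, 0, 0, 0]]}}

```text
t: 15.45
tcp_pos: [0.4873, 0.045, 0.0353]
tcp_rot: [3.14, -0.084, -0.014]
contact_force: [-7.3, 0.5, 5.5]
opening: 0.0
```

Request:
{"api": "arm_command", "payload": {"series": [[-3, 0, 0, 0, 0, 0], [-10, 0, 0, 0, 0, 0], [-20, 0, 0, 0, 0, 0], [-10, 0, -15, 0, 0, 0], [0, 0, -35, 0, 0, 0], [0, 0, -40, 0, 0, 0], [0, 0, 0, 0, 0, 0]]}}

```text
t: 16.15
tcp_pos: [0.4405, 0.0475, 0.1275]
tcp_rot: [3.14, -0.084, -0.015]
contact_force: [0.8, 0.5, 0.4]
opening: 0.0
```

Run:
```python
from h import *
o=readout.get_obs();print(o['t'],o['tcp_pos'],o['contact_force'].round(2)); p=np.load('p.npy')
w=grab_frame('wrist'); save(w,'w7')
print(proj(w,g2w(p,[(.0065,.056,.036),(.0065,.06,.036),(.0065,-.005,.015),(.16,0,.024),(.016,0,.024)])).round(1))
```

```text
16.15 [0.44053584 0.04745399 0.12749965] [0.78 0.53 0.36]
[[280.4 142.2]
 [280.4 148.2]
 [280.4  50.6]
 [ 51.2  55.5]
 [266.3  55.6]]
```

View pics/w7.png

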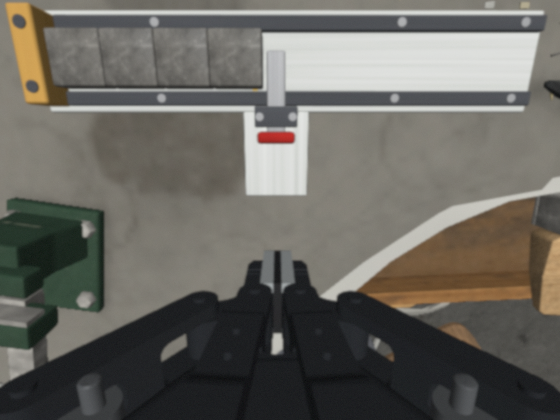

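The keeper tip is at row 51, against 50.6 predicted for fully in. The pad edge is at about row 143, against 142 predicted. The row is still closed and against the brass, and the arm is clear. Handing in.

```bash
python3 -c "
from workcell import ticket
print(ticket.job_done())"
```

```text
the job is handed in; nothing more can be done
None
```

The row is home against the brass stop, the keeper is fully in behind it, and the job is handed in at about 16 s. I pushed with closed fingertips on the rear block only, backed off and lifted, then pushed the keeper's red plate in and moved clear. Nothing was gripped or lifted.

- **Row:** sliding took about 4–5 N, and the push stalled at 14.4 N when the row met the stop. The wrist pictures show no gaps between the blocks, and the leading block still against the brass after the keeper went in.
- **Keeper:** it stalled at about 5–8 N, at the position expected for full travel. In the last picture its tip is within about 0.5 mm of fully in.
- **Disagreements:**
  - The pad edge looked about 1 mm short of its predicted position, which is within the 2 mm calibration error.
  - An upward force of 3–8 N showed while pressing the keeper at its end; I did not find its cause.
  - In the last wrist picture of the keeper before I pushed it, the network placed the pad at the wrong spot, so I used the pixel position and the fitted guide pose instead.
- **Bystanders:** I kept the arm away from them, but did not check their positions again at the end.

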